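# Fit the lid bush of a van console box and shut the lid

## Task

Press the shouldered bronze bush that fits the black keep block in the console box squarely into its bore until its shoulder sits flush on the block. Then break the locked folding stay by pushing its knee, lower the lid gently and leave it fully shut, with its pin in the bush. Leave the other things on the bench where they are.

Things in the scene. Friction and masses are not known exactly. Their poses are not given: they have to be found in the camera images.
- console: Van console box: open plywood box 270 (x) x 250 (y) x 110 mm high, 12 mm walls, grey trim panels, fixed to the bench. Origin at the centre of its underside, z up. The lid is hinged along the +y wall and stands open there; front wall at -y; the folding stay is inside the -x end wall; the keep block is inside the front wall.
- bore (a point): Centre of the bore's mouth, on the keep block's top face (96 mm above the bench, 14 mm below the rim); axes as the console's. The block is black plastic, 64 (x) x 44 (y) x 34 mm high. Bore 23 mm wide, right through. The front wall's inner face is 22 mm from the bore axis on the -y side and rises 14 mm above the block; free room of 40 mm or more along x and to +y.
- bush: The bush that fits: bronze, round body 22 mm in diameter and 22 mm long (foot chamfered 2 mm), on top a round head 30 mm in diameter and 8 mm high whose underside is the shoulder; 13 mm hole. 80 g. Origin at the centre of its foot, z up towards the head. It stands head up on a black rubber mat (3 mm thick) with two other bronze pieces, in any order, about 75 mm apart.
- bush_shoulder (a point): Centre of the plane of the bush's shoulder, 22 mm above its foot, 8 mm below its top. Home when it lies on point bore. Four sprung grey ribs in the bore, 6.5 to 19.5 mm down, stand in to a 20 mm circle and grip the bush: it goes in freely for 6 mm, then needs a steady push that rises to about 10 to 16 N, and stays where it is left.
- lid_hinge (a point): Point on the lid's hinge axis, in the middle of its length: top of the +y wall's outer face (console 0, 125, 110 mm). The axis runs along the console's x; point axes as the console's.
- lid_face (a point): Point on the lid's outer (grey) face, mid-width, 200 mm from the hinge axis; its z points out of that face, -y to the free edge. The lid is a board 270 wide, 250 hinge to free edge, 29 mm thick; its underside lies in the plane of the hinge axis. When open the outer face looks to the console's +y. A steel pin under it, 8 mm thick, 18 mm long, enters the bush as it shuts. 0.6 kg.
- lid (a joint): Opening angle of the lid, rad: 0 shut on the rim, 1.36 (78 degrees) as it stands propped by the locked stay. It cannot be lowered while the stay is locked. Once it is broken, hinge and stay are stiff enough that the lid stays at any angle; lowering it takes a push of about 2 to 8 N near the free edge, on the outer face.
- knee (a point): Centre of the stay's knee: a dark steel barrel 18 mm in diameter, 28 mm long, along the console's x (use the position only), joining two steel bars 112 mm long, 14 mm wide. With the lid open it is 50 mm above the rim, 107 mm from the hinge axis to -y and 106 mm from the console's middle to -x. The lower bar's foot is on the end wall, the upper bar's head on the lid 150 mm from the hinge.
- stay_knee (a joint): Folding angle of the knee, rad: 0 locked (over centre, on its stop), 0.12 bars in line, more once broken, about 2.93 when the lid is shut and the knee lies folded in the box. To break the stay push the barrel towards the hinge (console +y) and down, along about 0.86 y, -0.50 z of the console, by 15 to 25 mm, with 1 to 5 N.
- small_bush: Smaller shouldered bronze bush, too small for the bore: body 15 mm, head 22 mm in diameter, 30 mm high in all. Origin at the centre of its foot. Stays where it is.
- sleeve: Plain bronze sleeve without a shoulder, 22 mm in diameter, 30 mm high. Origin at the centre of its foot. Stays where it is.
- screwdriver: Screwdriver with a black handle lying on the bench to the left of the box; origin on its underside. Bystander.
- mallet: Rubber mallet with a wooden handle lying on the bench to the left of the box. Bystander.
- adhesive: Plain metal can, 84 mm in diameter, 120 mm high, standing to the left of the box. Bystander.
- thread: Cone of blue thread, 60 mm in diameter, 100 mm high, standing on the right beyond the mat. Bystander.
- screw_bin: Red open bin of screws, 100 x 160 x 70 mm, on the right of the mat. Bystander.
- drill: Cordless drill standing on its battery, about 210 mm high, on the left. Bystander.

How it is judged:
On the way, in this order (a step that is already met when the one before it is completed fails the run):
1. the bush is pressed home in the bore, shoulder flush on the block (within 1.5 mm), with the lid still propped open (z of bush_shoulder in the frame of bore between -0.0015 and 0.0015 m and horizontal distance between bush_shoulder and bore below 0.002 m and angle between bush's own z axis and vertical below 0.06 rad and height (world z) of bush above 0.06 m and value of joint lid above 1.25 rad and value of joint stay_knee below 0.2 rad), for 0.2 s.
2. the stay is broken at its knee while the lid is still up (value of joint stay_knee above 0.25 rad and value of joint lid above 0.9 rad), for 0.05 s.
At the end, for the whole second after the job is handed in: The bush stands in the bore with its shoulder within 1.5 mm of the block's top face, within 2 mm of the bore axis and upright within 0.06 rad; the lid is shut within 0.025 rad (6 mm at its free edge) and at rest (z of bush_shoulder in the frame of bore between -0.0015 and 0.0015 m and horizontal distance between bush_shoulder and bore below 0.002 m and angle between bush's own z axis and vertical below 0.06 rad and height (world z) of bush above 0.06 m and value of joint lid below 0.025 rad and velocity of joint lid between -0.1 and 0.1 rad/s and linear speed of bush below 0.02 m/s); the robot touches nothing.
It fails at once if the lid is slammed (it goes down faster than 2.5 rad/s) (velocity of joint lid below -2.5 rad/s).
It fails at once if another thing on the bench is moved by more than 30 mm or knocked over (distance of any of small_bush, sleeve, screwdriver, mallet, adhesive, thread, screw_bin, drill from where it was at the start of the episode above 0.03 m or angle between any of small_bush, sleeve, adhesive, thread, screw_bin, drill's own z axis and vertical above 0.5 rad).
It also fails if it takes over 62 s, if anything falls off the work surface, if the arm or the gripper's body presses on something with over 40 N, if the wrist force passes 120 N, or if a joint passes its speed limit or range.

## Robot

A 7-joint arm with a two-finger parallel gripper is mounted at the origin on the work surface. World frame = base frame: x ahead of the robot, y to its left, z up, the work surface at z = 0. Lengths are in m, angles in rad, forces in N, time in s.
With the tool pointing down it reaches from about 0.425 to 0.875 m from the base axis. Payload 8.4 kg.
Tool frame: the origin (TCP) lies at the very end of the fingers, on their centre line; the grasp point (between the pads) lies 19 mm behind it; z points along the fingers, y is the direction in which the jaws open and shut (so a half turn about z gives the same grasp; the last joint's range is limited). The gripper opens to 87 mm and grips with 3 to 60 N. Pads are 19 mm wide; open, the fingers measure 117 mm over their backs; the gripper's body (75 mm by 190 mm) begins 51 mm behind the grasp point.
Start: joints at [-1.272, 0.333, 0.04, 1.465, -0.013, 1.343, -0.059], TCP at [0.252, 0.599, 0.201] pointing down, gripper open.
Joint ranges: [-2.58, 2.58], [-0.38, 2.09], [-1.3, 1.39], [0.25, 2.4], [-1.5, 4.64], [0.08, 2.09], [-2.65, 2.65]. Speed limits (rad/s): [2.22, 2.22, 2.79, 2.79, 3.14, 3.14, 3.14].

## Interface

Orientations are given as a rotation vector (axis times angle).
In Python, from rig import ctrl, grip, planner, optics, ticket, current_t, current_joint_pos, current_dq, current_tau, current_tcp_pos, current_tcp_rot, current_contact_force, current_ft_torque, current_grip_width gives the robot as it stands. Calls block until the motion is done:
- ctrl.move_to(position, orientation): joint-space move of the TCP to a pose.
- ctrl.move_straight(position, frame=None, feed=0.15, contact_N=None): straight line of the TCP; frame=None keeps the orientation; feed is the mean speed in m/s. With contact_N (N) it stops when the force on the tool has changed by that much, and returns True; else False.
- ctrl.move_joints(angles): joint-space move.
- grip(opening, newtons=None): finger opening in m; newtons is the grip in N (None keeps the last); returns when the fingers have stopped.
- ctrl.sleep(seconds).
- planner.inverse_kinematics(position, orientation): joint angles nearest the present ones, or None.
- optics.capture(name): name is "scene" or "top" or "wrist"; returns a dict with "image" (420x560x3 uint8, blue, green, red), "vertical_fov" (degrees; the focal length in pixels is half the picture's height over the tangent of half this angle, whatever the lens; pixels are square), "cx", "cy" (the principal point, pixels), "extrinsics" (4x4, takes a point from camera to world coordinates). Camera axes: x right, y down, z forward; pixel columns grow to the right and rows downward; lengths in m; the calibration is good to about 2 mm. A picture is of the moment at which its call begins. There is no depth.
A pose or a line that the arm cannot do raises ctrl.MotionError and nothing moves.
- ticket.close_job(): hands the job in, once; it reports no verdict.
Readings, each from a call of its own:
- current_t(): time.
- current_joint_pos(): joint angles.
- current_dq(): joint speeds.
- current_tau(): joint torques, N m.
- current_tcp_pos(): TCP position.
- current_tcp_rot(): TCP orientation.
- current_contact_force(): force on the tool from outside, world axes, zero at the start.
- current_ft_torque(): the same for the moment, N m.
- current_grip_width(): finger opening in m.
Only numpy, scipy, OpenCV 4.12 (cv2) and the standard library are available. Lean on these libraries where they do the work, as an engineer would, in place of code of your own. Each camera call takes 0.05 s, during which the arm holds its last target.

## Working session

There is one attempt and no reset: what is moved stays moved. The work goes in short steps, each a Python script; the robot and the scene stay as the last script left them, time stands still between calls to the robot, and variables do not carry over. Pictures are saved under pics/ and viewed, and the job is handed in when it is done.

```bash
ls; mkdir -p pics
python3 - <<'E'
from rig import *
import cv2,numpy as np
print(current_t(),current_tcp_pos(),current_tcp_rot(),current_grip_width())
for n in ["scene","top","wrist"]:
    c=optics.capture(n); cv2.imwrite(f"pics/{n}0.png",c["image"])
    print(n,c["vertical_fov"],c["cx"],c["cy"],np.round(c["extrinsics"],4).tolist())
E
```

```text
pics
0.0 [0.25163574 0.59877272 0.20045872] [-6.20709818e-01 -3.07944817e+00  2.48723148e-03] 0.08719830860012502
scene 49.847403141147744 278.2388342722426 208.15170768697985 [[0.6037, 0.5707, -0.5566, 1.4166], [0.7972, -0.4326, 0.4211, -0.6142], [-0.0004, -0.698, -0.7161, 1.2873], [0.0, 0.0, 0.0, 1.0]]
top 51.75333722237472 285.0626901910116 204.93503913280696 [[0.0064, -0.9962, 0.0866, 0.4542], [-0.9999, -0.005, 0.0163, 0.043], [-0.0158, -0.0867, -0.9961, 1.4832], [0.0, 0.0, 0.0, 1.0]]
wrist 62.041518321123945 281.231656706899 206.4542417200849 [[0.3876, 0.8938, 0.2257, 0.1902], [0.9218, -0.3753, -0.0969, 0.6256], [-0.0019, 0.2456, -0.9694, 0.3839], [0.0, 0.0, 0.0, 1.0]]
```

View pics/scene0.png

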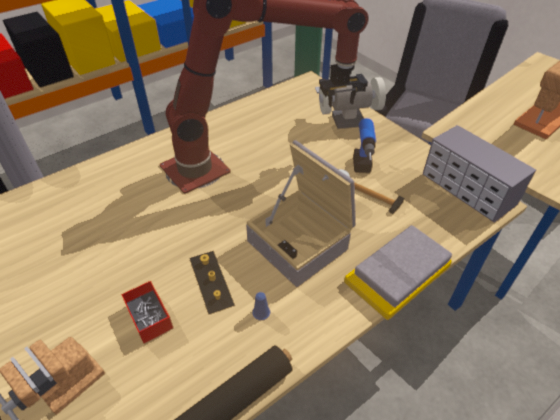

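View pics/top0.png

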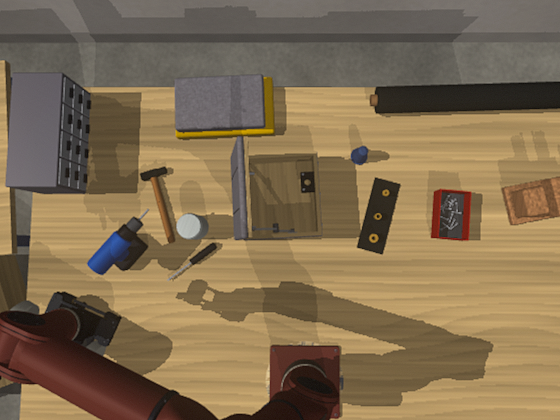

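View pics/wrist0.png

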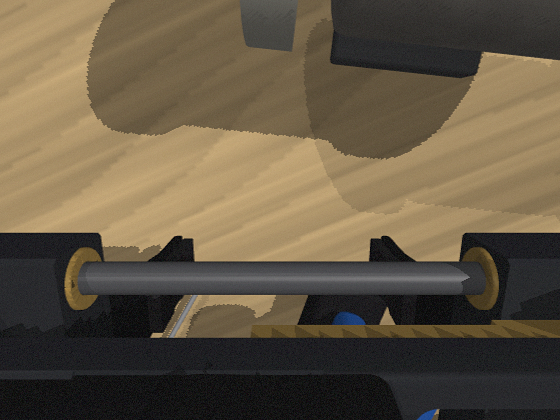

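```bash
cat > h.py <<'E'
from rig import *
import cv2,numpy as np
from scipy.spatial.transform import Rotation as R
def cam(n,save=None):
    c=optics.capture(n); c["f"]=c["image"].shape[0]/2/np.tan(np.radians(c["vertical_fov"])/2)
    if save: cv2.imwrite(f"pics/{save}.png",c["image"])
    return c
def ray(c,u,v):
    d=np.array([(u-c["cx"])/c["f"],(v-c["cy"])/c["f"],1.]); E=c["extrinsics"]
    return E[:3,3],E[:3,:3]@d
def onz(c,u,v,z):
    o,d=ray(c,u,v); return o+d*(z-o[2])/d[2]
def proj(c,p):
    E=c["extrinsics"]; q=E[:3,:3].T@(np.asarray(p)-E[:3,3]); return np.array([c["cx"]+c["f"]*q[0]/q[2],c["cy"]+c["f"]*q[1]/q[2]])
def down(yaw): # tool down; jaw(y) axis direction angle yaw in world
    z=np.array([0,0,-1.]); y=np.array([np.cos(yaw),np.sin(yaw),0]); x=np.cross(y,z)
    return R.from_matrix(np.c_[x,y,z]).as_rotvec()
E
python3 - <<'E'
from h import *
c=cam("top")
im=c["image"][130:260,225:410]; cv2.imwrite("pics/topcrop.png",cv2.resize(im,None,fx=4,fy=4,interpolation=cv2.INTER_CUBIC))
c=cam("scene"); im=c["image"][140:320,180:360]; cv2.imwrite("pics/sccrop.png",cv2.resize(im,None,fx=3.3,fy=3.3,interpolation=cv2.INTER_CUBIC))
E
```

```text
(no output)
```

View pics/topcrop.png

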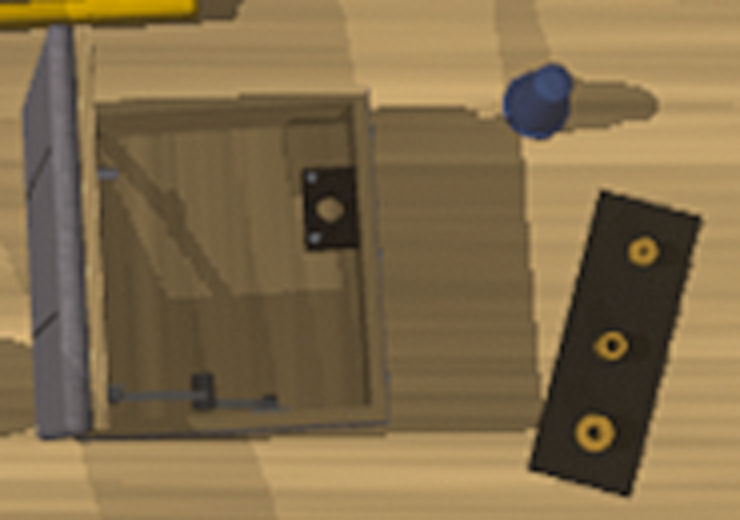

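View pics/sccrop.png

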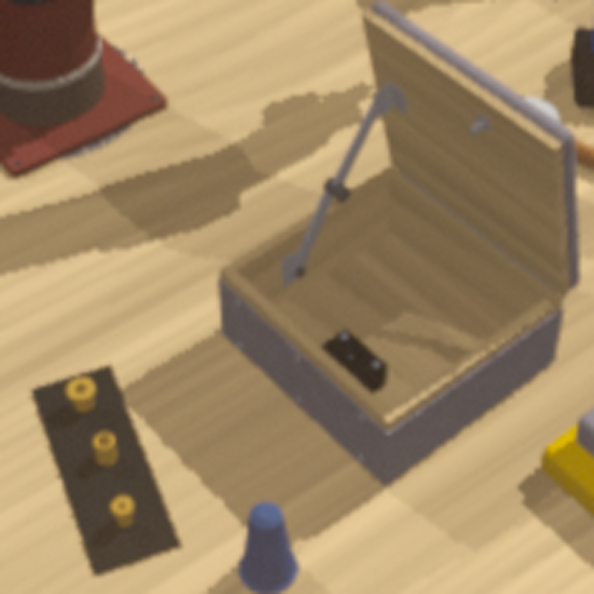

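Run:
```python
from h import *
c=cam("top")
P=lambda u,v,z: print((u,v,z),np.round(onz(c,225+(u+.5)/4-.5,130+(v+.5)/4-.5,z),4))
print("pieces");P(595,433,.033);P(612,345,.033);P(643,250,.033)
print("bore");P(330,208,.096)
print("block corners");[P(u,v,.096) for u,v in [(303,169),(303,249),(357,168),(358,249)]]
print("rim front corners");P(368,93,.11);P(386,424,.11)
print("knee");P(203,391,.16)
for n in ("top","scene"):
  print(n,proj(c if n=="top" else cam(n),[.56,-.2,.03]))
```

```text
pieces
(595, 433, 0.033) [ 0.4716 -0.2281  0.033 ]
(612, 345, 0.033) [ 0.5451 -0.2431  0.033 ]
(643, 250, 0.033) [ 0.6251 -0.27    0.033 ]
bore
(330, 208, 0.096) [ 0.6507 -0.0051  0.096 ]
block corners
(303, 169, 0.096) [0.6824 0.0168 0.096 ]
(303, 249, 0.096) [0.6173 0.0166 0.096 ]
(357, 168, 0.096) [ 0.6834 -0.0268  0.096 ]
(358, 249, 0.096) [ 0.6175 -0.0277  0.096 ]
rim front corners
(368, 93, 0.11) [ 0.742  -0.0349  0.11  ]
(386, 424, 0.11) [ 0.4768 -0.0492  0.11  ]
knee
(203, 391, 0.16) [0.5002 0.0938 0.16  ]
top [364.51150381 211.41558315]
scene [223.95467859 269.18639791]
```

Run:
```python
from h import *
q0=current_joint_pos();print(np.round(q0,3), current_t())
for yaw in (.054,.054+np.pi):
  for p in ([.252,.6,.45],[.3,.45,.45],[.47,-.23,.25],[.47,-.23,.015],[.65,-.005,.25],[.65,-.005,.105],[.65,-.06,.4]):
    j=planner.inverse_kinematics(p,down(yaw)); print(yaw,p,None if j is None else np.round(j,2))
```

```text
[-1.272  0.333  0.04   1.466 -0.013  1.343 -0.058] 0.35
0.054 [0.252, 0.6, 0.45] [-1.38  0.35  0.22  0.95 -0.08  1.85 -1.14]
0.054 [0.3, 0.45, 0.45] [-1.28  0.09  0.24  1.26 -0.02  1.79 -0.99]
0.054 [0.47, -0.23, 0.25] [-0.89  0.07  1.34  1.74 -0.07  1.39  0.52]
0.054 [0.47, -0.23, 0.015] [-0.2   0.3   0.66  2.   -0.23  0.91  0.63]
0.054 [0.65, -0.005, 0.25] [-0.61  0.38  0.75  1.42 -0.25  1.45  0.19]
0.054 [0.65, -0.005, 0.105] [-0.57  0.46  0.68  1.61 -0.31  1.18  0.23]
0.054 [0.65, -0.06, 0.4] [-0.55  0.42  0.92  1.11 -0.33  1.76  0.31]
3.195592653589793 [0.252, 0.6, 0.45] [-1.11  0.36 -0.21  0.93  0.08  1.86  1.91]
3.195592653589793 [0.3, 0.45, 0.45] [-0.99  0.1  -0.09  1.24  0.01  1.79  2.12]
3.195592653589793 [0.47, -0.23, 0.25] [-0.78  0.05  1.21  1.74 -0.04  1.39 -2.65]
3.195592653589793 [0.47, -0.23, 0.015] [-0.61  0.56  1.22  2.01 -0.62  1.02 -2.17]
3.195592653589793 [0.65, -0.005, 0.25] None
3.195592653589793 [0.65, -0.005, 0.105] [-0.87  0.71  1.21  1.62 -0.68  1.3  -2.63]
3.195592653589793 [0.65, -0.06, 0.4] None
```

Run:
```python
from h import *
ctrl.move_straight([.25,.6,.44],feed=.3)
q=np.array(current_joint_pos()); print(current_t(),np.round(q,3))
q[0]+=1.62; ctrl.move_joints(q)
print(current_t(),current_tcp_pos(),current_tcp_rot())
P=[.4716,-.2281-.03,.17]
j=planner.inverse_kinematics(P,down(.054)); print(np.round(j,2))
```

```text
1.2917 [-1.283  0.341  0.06   0.98  -0.021  1.823 -0.059]
4.5833 [ 0.58727773 -0.27820235  0.43843903] [-2.65573884e+00 -1.67494369e+00  1.48386814e-03]
[ 0.41  0.13  0.01  1.78 -0.    1.23  0.47]
```

Run:
```python
from h import *
ctrl.move_to([.4716,-.2281,.17],down(.054))
print(current_t(),current_tcp_pos(),np.round(current_joint_pos(),2))
c=cam("wrist","w1"); print(proj(c,current_tcp_pos()),proj(c,[.4716,-.2281,.033]))
```

```text
5.725 [ 0.47295005 -0.22848263  0.17135287] [ 0.37  0.1  -0.01  1.81  0.    1.23  0.42]
[281.52984563 243.06095692] [279.62218271 191.12735907]
```

View pics/w1.png

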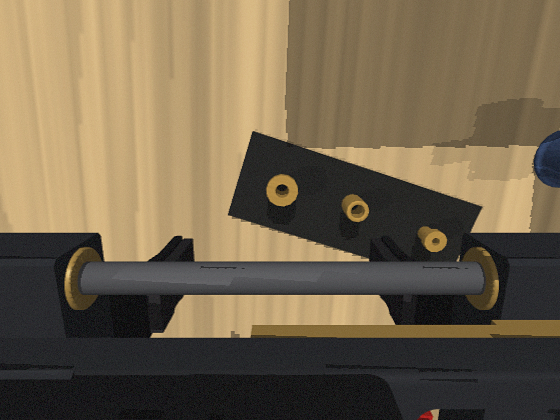

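```bash
cat >> h.py <<'E'
def bronze(c,u,v,r=40):
    hsv=cv2.cvtColor(c["image"],cv2.COLOR_BGR2HSV)
    m=cv2.inRange(hsv,(10,90,90),(30,255,255)); k=np.zeros_like(m); k[max(0,v-r):v+r,u-r:u+r]=255; m&=k
    cs,_=cv2.findContours(m,cv2.RETR_EXTERNAL,cv2.CHAIN_APPROX_NONE); s=max(cs,key=cv2.contourArea)
    return m,s
E
python3 - <<'E'
from h import *
c=cam("wrist")
im=cv2.resize(c["image"][150:260,230:470],None,fx=3,fy=3,interpolation=cv2.INTER_CUBIC);cv2.imwrite("pics/w1c.png",im)
m,s=bronze(c,282,190,25)
print(cv2.boundingRect(s),cv2.minEnclosingCircle(s),cv2.fitEllipse(s))
(u,v),r=cv2.minEnclosingCircle(s); p=onz(c,u,v,.033); print(p, np.linalg.norm(onz(c,u+r,v,.033)-p)*2)
E
```

```text
(266, 174, 32, 33) ((281.39862060546875, 189.83848571777344), 16.240755081176758) ((281.40936279296875, 189.69825744628906), (31.30572509765625, 31.448030471801758), 26.972415924072266)
[ 0.47342724 -0.22691444  0.033     ] 0.03051707127210359
```

View pics/w1c.png

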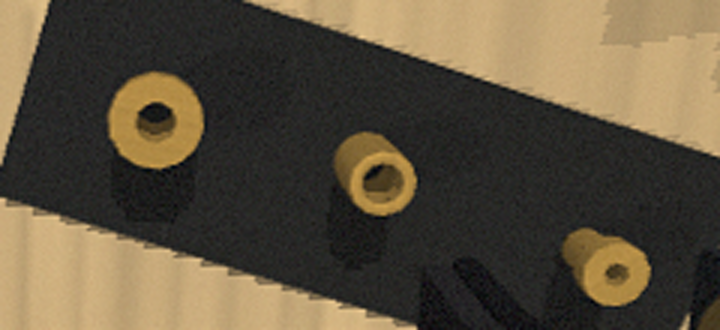

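Run:
```python
from h import *
print(current_t(),current_tcp_pos())
grip(.05,40)
ctrl.move_straight([.4734,-.2269,.06],feed=.12); ctrl.sleep(.2); print(current_tcp_pos())
e=np.array(current_tcp_pos())-[.4734,-.2269,.06]
r=ctrl.move_straight(np.array([.4734,-.2269,.018])-e,feed=.06,contact_N=8); print(r,current_tcp_pos())
grip(.02,40); print(current_t(),current_grip_width(),current_tcp_pos(),current_contact_force())
c=cam("wrist","w2")
```

```text
5.825 [ 0.4730463  -0.22860363  0.17130249]
[ 0.47383063 -0.22709277  0.06065498]
False [ 0.47320014 -0.22679874  0.01755623]
9.6583 0.020141954551555017 [ 0.47294444 -0.22669183  0.01733735] [-0.61620415 -0.91237063  0.46700376]
```

View pics/w2.png

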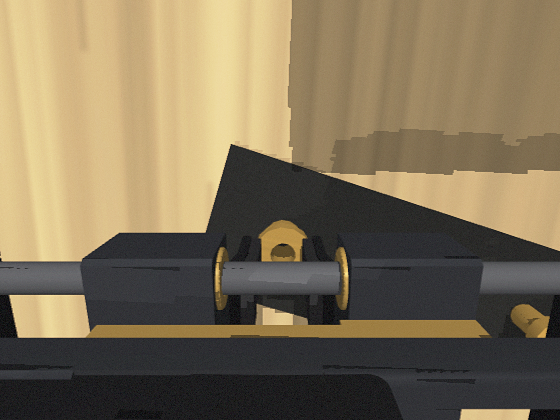

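Run:
```python
from h import *
c=cam("scene"); cv2.imwrite("pics/s2.png",cv2.resize(c["image"][200:310,160:280],None,fx=5,fy=5,interpolation=cv2.INTER_CUBIC))
c=cam("wrist"); cv2.imwrite("pics/w2c.png",cv2.resize(c["image"][200:340,200:380],None,fx=4,fy=4,interpolation=cv2.INTER_CUBIC))
```

```text
(no output)
```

View pics/s2.png

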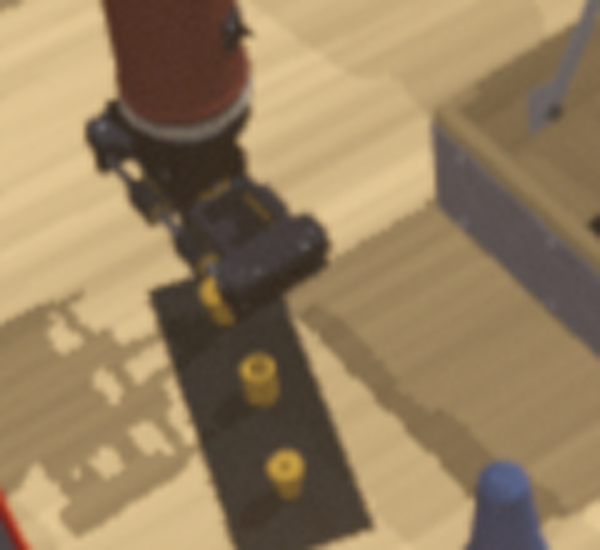

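View pics/w2c.png

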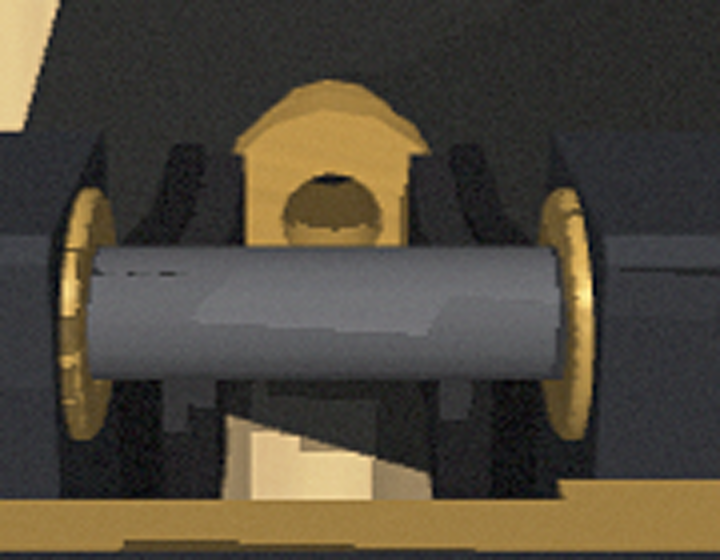

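Run:
```python
from h import *
grip(0.0,40); print(current_t(),current_grip_width(),current_tcp_pos(),current_contact_force())
c=cam("wrist"); cv2.imwrite("pics/w3c.png",cv2.resize(c["image"][200:340,200:380],None,fx=4,fy=4,interpolation=cv2.INTER_CUBIC))
```

```text
10.4833 0.0006724201732826209 [ 0.47294504 -0.22671597  0.01731994] [0.04682363 0.55009566 0.02543583]
```

View pics/w3c.png

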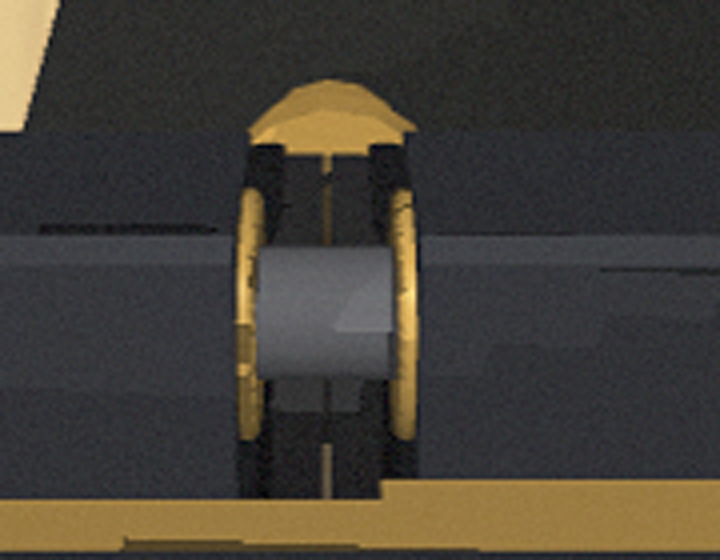

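```bash
python3 - <<'E'
from h import *
c=cam("wrist"); print("bush expected",proj(c,[.4734,-.2269,.033]),proj(c,[.4734,-.2269-.015,.033]),"tcp",proj(c,current_tcp_pos()))
hs=cv2.cvtColor(c["image"],cv2.COLOR_BGR2HSV)
E
python3 - <<'E'
from h import *
c=cam("scene"); 
for p in ([.4734,-.2269,.033],[.4734,-.2269,.003],current_tcp_pos()): print((proj(c,p)-[160,200])*5)
cv2.imwrite("pics/s3.png",cv2.resize(c["image"][200:310,160:280],None,fx=5,fy=5,interpolation=cv2.INTER_CUBIC))
E
```

```text
bush expected [281.99202931 253.78233588] [280.43791843 280.54304411] tcp [281.21052448 242.78852017]
[220.69760069 282.44156787]
[225.666248   308.63954406]
[223.23196511 295.69297656]
```

View pics/s3.png

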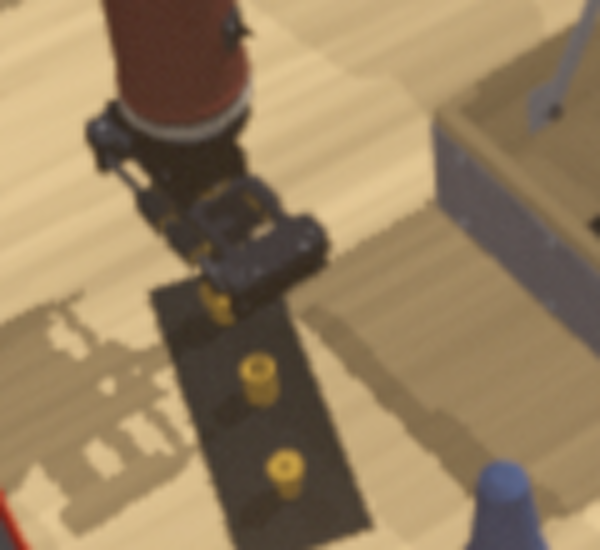

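Run:
```python
from h import *
p=np.array(current_tcp_pos())
r=ctrl.move_straight(p-[0,0,.010],feed=.02,contact_N=3); print(r,current_t(),current_tcp_pos(),current_contact_force())
c=cam("wrist"); cv2.imwrite("pics/w4c.png",cv2.resize(c["image"][200:340,200:380],None,fx=4,fy=4,interpolation=cv2.INTER_CUBIC))
```

```text
True 10.9917 [ 0.47329399 -0.22680896  0.01226241] [-0.49089415  0.64844839  5.03918416]
```

View pics/w4c.png

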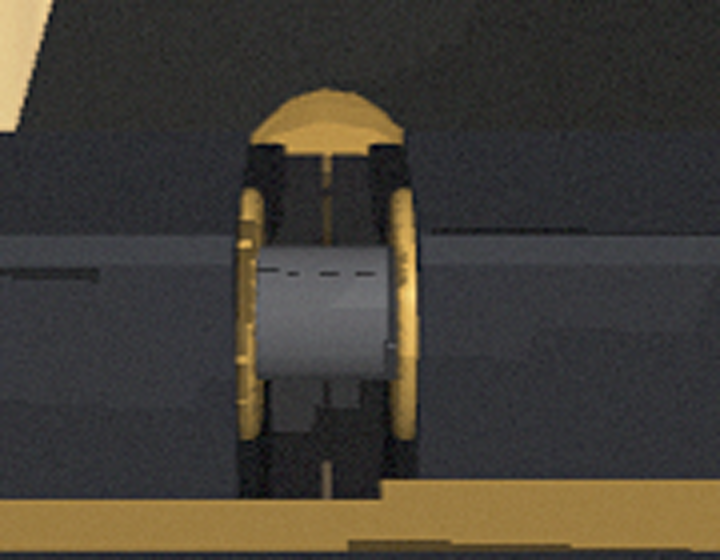

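Run:
```python
from h import *
X,Y=.4734,-.2272
ctrl.move_straight([X,Y,.035],feed=.1)
grip(.05,40)
p=np.array(current_tcp_pos());print(current_t(),p)
c=cam("wrist"); cv2.imwrite("pics/w5.png",c["image"])
m,s=bronze(c,282,240,40); print(cv2.minEnclosingCircle(s))
r=ctrl.move_straight([X,Y,-.002],feed=.05,contact_N=5); print(r,current_t(),current_tcp_pos(),current_contact_force())
if not r:
    grip(0.0,40); print(current_t(),current_grip_width(),current_tcp_pos(),current_contact_force())
c=cam("wrist"); cv2.imwrite("pics/w6.png",c["image"])
```

```text
12.4833 [ 0.47339614 -0.2271865   0.03499633]
((281.2679748535156, 238.81365966796875), 27.90605926513672)
False 13.425 [ 0.47359733 -0.22729246 -0.00180723] [-0.26374739 -0.40587127  1.26801337]
13.9583 0.027476565142229677 [ 0.47355197 -0.22724577 -0.00183616] [-0.61073243  0.25354045  1.41379302]
```

View pics/w6.png

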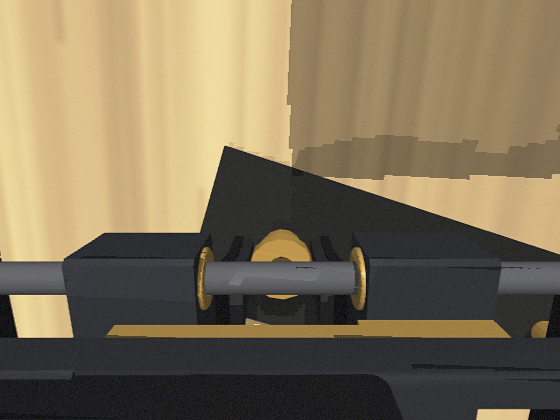

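View pics/w5.png

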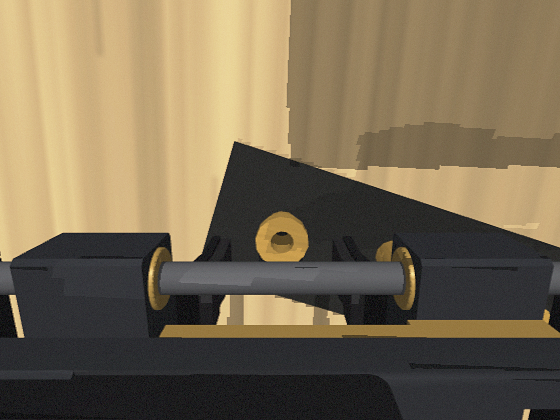

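Run:
```python
from h import *
ctrl.move_straight([.4734,-.2272,.15],feed=.2); print(current_grip_width(),current_contact_force())
ctrl.move_straight([.6507,-.0065,.234],feed=.25); ctrl.sleep(.2)
print(current_t(),current_tcp_pos(),current_grip_width(),np.round(current_joint_pos(),2))
c=cam("wrist","w7"); print(proj(c,[.6507,-.0051,.096]))
```

```text
0.027840376453729224 [-0.32262048  0.03001282 -1.48407585]
16.45 [ 0.6503264  -0.00754546  0.23400391] 0.027780412397448353 [ 0.06  0.33 -0.16  1.41  0.05  1.41 -0.04]
[281.93731381 189.25984119]
```

View pics/w7.png

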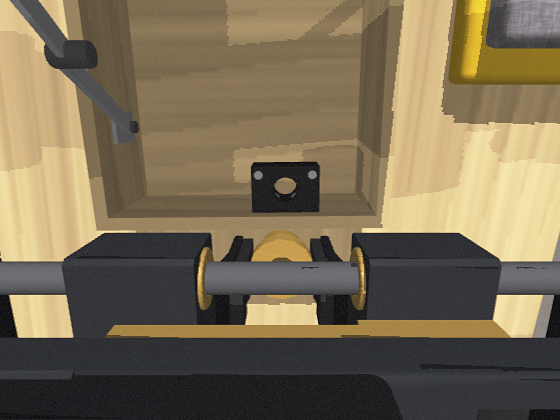

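Run:
```python
from h import *
c=cam("wrist")
im=c["image"]; cv2.imwrite("pics/w7c.png",cv2.resize(im[150:250,235:335],None,fx=6,fy=6,interpolation=cv2.INTER_CUBIC))
g=cv2.cvtColor(im,cv2.COLOR_BGR2GRAY)
dark=(g<60).astype(np.uint8)*255
hole=255-dark; k=np.zeros_like(hole); k[170:206,270:301]=255; hole&=k
cs,_=cv2.findContours(hole,cv2.RETR_EXTERNAL,cv2.CHAIN_APPROX_NONE)
for s in cs: print(cv2.contourArea(s),cv2.boundingRect(s),cv2.minEnclosingCircle(s))
b=dark.copy(); b[:155]=0;b[220:]=0;b[:,:240]=0;b[:,330:]=0
cs,_=cv2.findContours(b,cv2.RETR_EXTERNAL,cv2.CHAIN_APPROX_NONE); s=max(cs,key=cv2.contourArea); print(cv2.boundingRect(s),cv2.minAreaRect(s))
```

```text
2.0 (276, 194, 4, 4) ((277.5, 195.5), 2.12142014503479)
4.5 (291, 193, 4, 5) ((292.5, 195.0), 2.5000998973846436)
257.5 (274, 177, 22, 18) ((284.5, 185.0), 10.688879013061523)
(251, 162, 69, 51) ((285.0, 187.0), (50.0, 68.0), 90.0)
```

View pics/w7c.png

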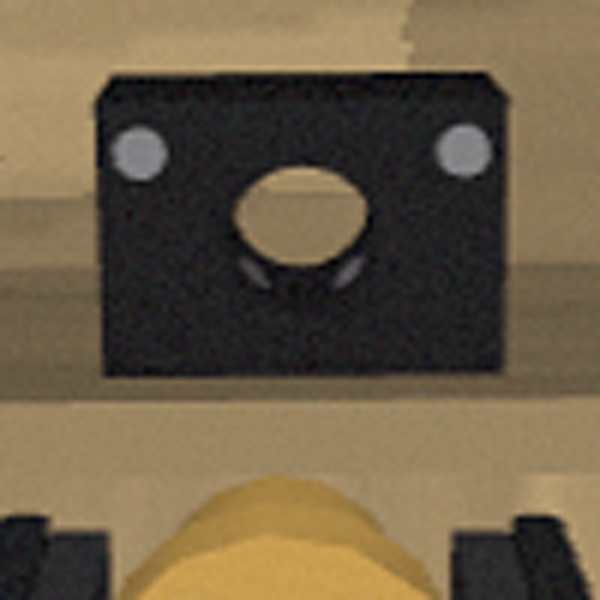

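Run:
```python
from h import *
c=cam("wrist"); t=np.array(current_tcp_pos()); print(t,R.from_rotvec(current_tcp_rot()).as_matrix().round(4).tolist())
b=onz(c,284.8,189.4,.096); print("bore",b)
for u,v in ((235+105/6,150+375/6),(235+503/6,150+373/6),(235+102/6,150+98/6),(235+503/6,150+98/6)): print(onz(c,u,v,.096))
# w5 bush
c2=dict(c); E=c["extrinsics"].copy(); E[:3,3]+=np.array([.47339614,-.2271865,.03499633])-t; c2["extrinsics"]=E
print("w5 bush",onz(c2,281.27,238.8,.033))
# held bush head now
h=t[2]+.0348
m,s=bronze(c,282,250,30); print(cv2.boundingRect(s)); print("head top expected",proj(c,[t[0],t[1],h]),proj(c,[t[0],t[1]+.015,h]))
cv2.imwrite("pics/w8c.png",cv2.resize(c["image"][220:320,230:330],None,fx=6,fy=6,interpolation=cv2.INTER_CUBIC))
```

```text
[ 0.65054366 -0.00693495  0.23410617] [[-0.0534, 0.9986, -0.0003], [0.9986, 0.0534, 0.0001], [0.0001, -0.0003, -1.0]]
bore [ 0.65357953 -0.00464139  0.096     ]
[ 0.62405037 -0.02870331  0.096     ]
[ 0.68721554 -0.02501138  0.096     ]
[0.62214768 0.01541485 0.096     ]
[0.68373873 0.01868462 0.096     ]
w5 bush [ 0.47328094 -0.22571736  0.033     ]
(252, 220, 60, 42)
head top expected [281.27974178 268.71803411] [283.046575   237.86374481]
```

View pics/w8c.png

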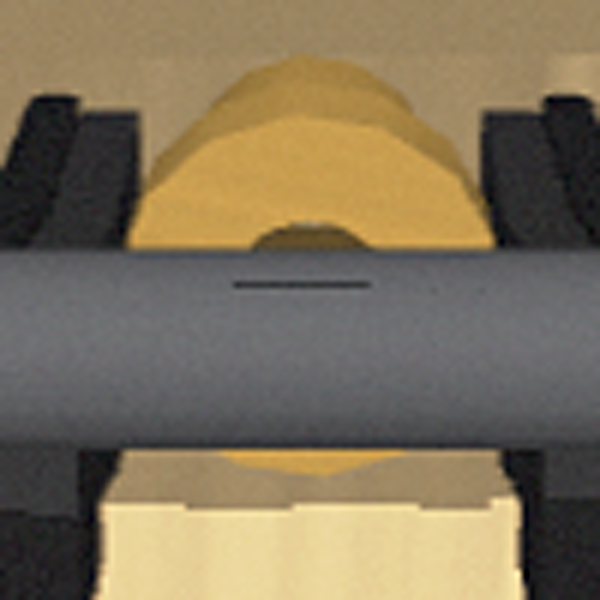

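Run:
```python
from h import *
X,Y=.6537,-.0050
ctrl.move_straight([X,Y,.115],feed=.15); ctrl.sleep(.15)
e=np.array(current_tcp_pos())-[X,Y,.115]; print(e)
ctrl.move_straight(np.array([X,Y,.099])-e,feed=.05); ctrl.sleep(.1); print(current_tcp_pos(),current_contact_force())
cam("wrist","w9")
r=ctrl.move_straight(np.array([X,Y,.0865])-e,feed=.025,contact_N=4); print(r,current_t(),current_tcp_pos(),current_contact_force(),current_ft_torque())
cam("wrist","w10")
```

```text
[7.31004546e-04 1.53056057e-05 1.30685538e-03]
[ 0.65311676 -0.00499937  0.09785334] [-0.16928087 -0.33943831 -0.23449683]
False 18.9917 [ 0.6529677  -0.00500287  0.08511061] [ 1.33385356  0.07806506 -1.23842463] [-0.06683284 -0.23893976  0.02957154]
```

View pics/w10.png

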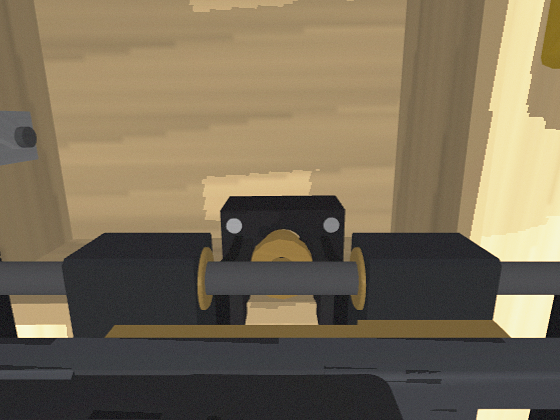

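Run:
```python
from h import *
p=np.array(current_tcp_pos())
for z in (.0815,.0785):
    r=ctrl.move_straight([p[0]+.0006,p[1],z],feed=.02,contact_N=25); print(r,current_t(),current_tcp_pos(),current_contact_force(),current_ft_torque(),current_grip_width())
```

```text
False 19.375 [ 0.65332462 -0.00506552  0.08126419] [-1.14418925  1.04282546  0.20028673] [-0.06352393  0.02620759 -0.02509377] 0.027823015651181747
False 19.675 [ 0.65350768 -0.00485604  0.07836156] [ 0.04919832 -0.74662752 -0.652117  ] [ 0.02791601 -0.00221899 -0.03438511] 0.028217596240220626
```

Run:
```python
from h import *
c=cam("wrist"); t=np.array(current_tcp_pos())
cv2.imwrite("pics/w11c.png",cv2.resize(c["image"][180:320,200:360],None,fx=4.5,fy=4.5,interpolation=cv2.INTER_CUBIC))
f=lambda p:(proj(c,p)-[200,180])*4.5
for z in (t[2]+.0348,): print(z,f([t[0],t[1],z]),f([t[0],t[1]+.015,z]),f([t[0],t[1]-.015,z]))
```

```text
0.11326643994228915 [365.27682915 401.50104293] [373.35984615 262.66098816] [357.55654793 534.1104719 ]
```

View pics/w11c.png

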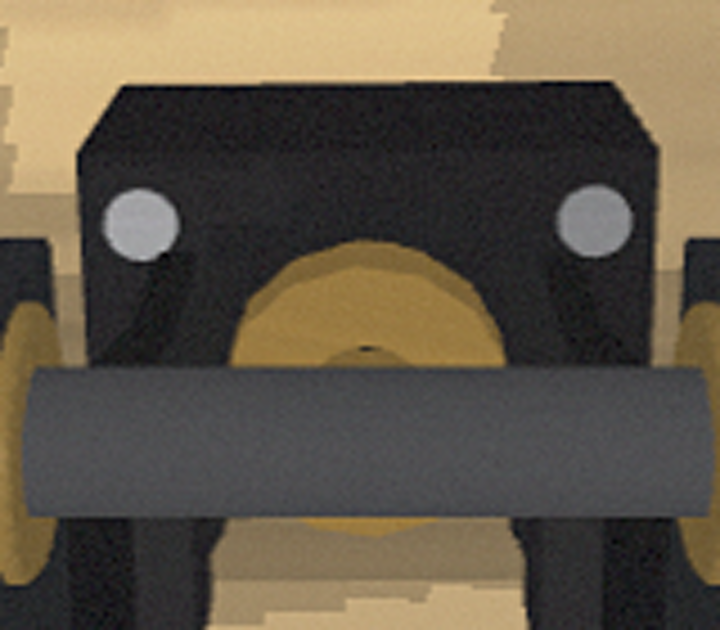

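Run:
```python
from h import *
p=np.array(current_tcp_pos())
r=ctrl.move_straight([.6535,-.0049,.0768],feed=.02,contact_N=25); print(r,current_t(),current_tcp_pos(),current_contact_force(),current_ft_torque(),current_grip_width())
ctrl.sleep(.2);print(current_contact_force())
```

```text
False 19.975 [ 0.65336021 -0.00486246  0.07644063] [ 1.19731061  1.03362137 -3.16371362] [-0.01208328 -0.22071436  0.04689483] 0.027862598387981642
[ 1.15576535 -0.83242672 -3.83509291]
```

Run:
```python
from h import *
grip(.044,40); print(current_grip_width(),current_contact_force())
ctrl.move_straight([.6535,-.0049,.105],feed=.12)
c=cam("wrist","w12")
grip(.010,40); ctrl.sleep(.1)
print(current_t(),current_tcp_pos(),current_contact_force(),current_grip_width())
```

```text
0.04374835586461632 [ 0.51027767 -0.34267222 -0.41964765]
22.1917 [ 0.65350553 -0.0049227   0.1049993 ] [-0.2056439   0.19981142  0.44056804] 0.0101818230536565
```

View pics/w12.png

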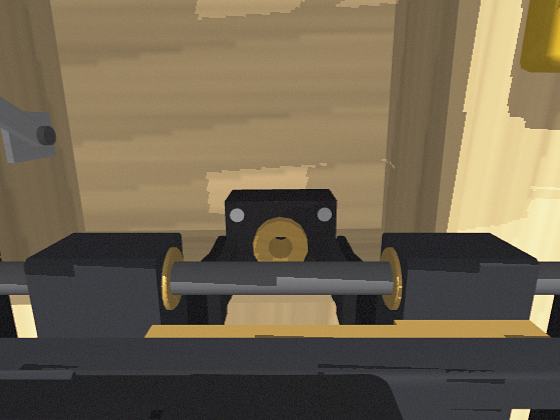

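Bush stands in the bore, its head at about (280,243), untilted. Press from above.

Run:
```python
from h import *
c=cam("wrist")
r=ctrl.move_straight([.6535,-.0049,.080],feed=.02,contact_N=3); print("touch",r,current_t(),current_tcp_pos(),current_contact_force())
z=current_tcp_pos()[2]
for k in range(12):
    z=current_tcp_pos()[2]
    r=ctrl.move_straight([.6535,-.0049,z-.0025],feed=.02,contact_N=30); print(r,round(current_t(),2),np.round(current_tcp_pos(),4),np.round(current_contact_force(),1))
    if r or current_contact_force()[2]>26 : break
```

```text
touch True 23.0667 [ 0.65303654 -0.00485979  0.08771552] [-0.3581545   0.6987255  -0.57765177]
False 23.36 [ 0.6533 -0.0049  0.0849] [ 0.4 -0.1 -0.1]
False 23.65 [ 0.6536 -0.0048  0.0833] [-3.6 -0.8  7.9]
False 23.9 [ 0.6537 -0.0048  0.0832] [-8.7  0.8 18.4]
False 24.15 [ 0.6537 -0.0048  0.0832] [-9.2 -0.4 20.1]
False 24.4 [ 0.6537 -0.0048  0.0832] [-9.  -0.1 19. ]
False 24.65 [ 0.6537 -0.0048  0.0832] [-8.2 -0.1 19.7]
False 24.9 [ 0.6537 -0.0048  0.0832] [-9.3 -0.5 19.6]
False 25.15 [ 0.6537 -0.0048  0.0832] [-8.3 -0.3 19.4]
False 25.4 [ 0.6537 -0.0048  0.0832] [-9.2 -0.3 19.4]
False 25.65 [ 0.6537 -0.0048  0.0832] [-8.3 -0.4 19.5]
False 25.9 [ 0.6537 -0.0048  0.0832] [-7.8 -0.5 19.1]
False 26.15 [ 0.6537 -0.0048  0.0832] [-9.3  0.8 20.4]
```

Run:
```python
from h import *
ctrl.move_straight([.6535,-.0049,.104],feed=.15)
grip(.044)
c=cam("wrist"); 
cv2.imwrite("pics/w13.png",cv2.resize(c["image"][180:320,200:360],None,fx=4.5,fy=4.5,interpolation=cv2.INTER_CUBIC))
m,s=bronze(c,280,240,32); print(cv2.minEnclosingCircle(s),current_t())
f=lambda p:(proj(c,p)-[200,180])*4.5
for z in (.104,.108): print(z,[f([.6535,-.0049+d,z]).round(1) for d in (0,.015,-.015)])
```

```text
((282.276611328125, 241.08535766601562), 27.18095588684082) 27.3667
0.104 [array([365.3, 282.5]), array([371.9, 166. ]), array([358.9, 394.7])]
0.108 [array([365.2, 294. ]), array([372. , 175.3]), array([358.7, 408.1])]
```

View pics/w13.png

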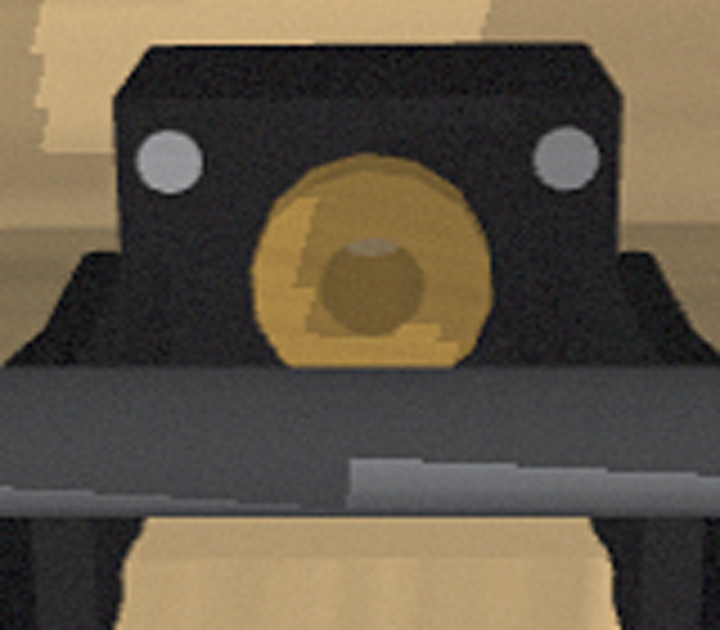

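```bash
cat >> h.py <<'E'
PSI=.055
O=np.array([.6027,.0828,0.]); 
def W(x,y,z): # console -> world
    c,s=np.cos(PSI),np.sin(PSI); return np.array([O[0]+c*x-s*y,O[1]+s*x+c*y,z])
def ori(phi): # tool tilted by phi toward console +y (positive) ; jaws along console x
    Rz=R.from_euler('z',PSI).as_matrix(); y=np.array([1,0,0.]); z=np.array([0,np.sin(phi),-np.cos(phi)]); x=np.cross(y,z)
    return R.from_matrix(Rz@np.c_[x,y,z])
OFF=.0205
def tcp(tip,phi): return np.asarray(tip)+ori(phi).as_matrix()[:,2]*OFF
E
python3 - <<'E'
from h import *
c=cam("wrist"); t=np.array(current_tcp_pos())
c2=dict(c); E=c["extrinsics"].copy(); E[:3,3]+=np.array([.6503264,-.00754546,.23400391])-t; c2["extrinsics"]=E
print("knee from w7",onz(c2,71,54,.16), "expected",W(-.106,.018,.16)); print("bore in console",W(.0461,-.091,.096))
for phi in (.5,.8,1.05):
    for tip in (W(-.106,-.03,.185),W(-.106,.0,.165),W(-.106,.03,.14)):
        j=planner.inverse_kinematics(tcp(tip,phi),ori(phi).as_rotvec()); print(phi,None if j is None else np.round(j,2))
for phi in (-.3,-.5,-.8):
  for x in (-.05,0):
    for tip in (W(x,.2,.42),W(x,.14,.32),W(x,.05,.29),W(x,-.075,.139)):
        j=planner.inverse_kinematics(tcp(tip,phi),ori(phi).as_rotvec()); print(phi,x,None if j is None else np.round(j,2))
E
```

```text
knee from w7 [0.50040399 0.09434472 0.16      ] expected [0.49587078 0.09494572 0.16      ]
bore in console [ 0.65373277 -0.00552818  0.096     ]
0.5 [ 0.42  0.16 -0.28  1.86 -0.47  1.27  0.37]
0.5 [ 0.38  0.16 -0.3   1.9  -0.48  1.2   0.35]
0.5 [ 0.34  0.18 -0.32  1.94 -0.49  1.13  0.32]
0.8 [ 0.6   0.3  -0.32  1.85 -0.67  1.38  0.59]
0.8 [ 0.57  0.3  -0.34  1.89 -0.69  1.31  0.59]
0.8 [ 0.54  0.32 -0.36  1.94 -0.71  1.23  0.59]
1.05 [ 0.67  0.44 -0.31  1.83 -0.8   1.48  0.74]
1.05 [ 0.65  0.45 -0.33  1.88 -0.82  1.42  0.75]
1.05 [ 0.62  0.47 -0.36  1.92 -0.84  1.34  0.77]
-0.3 -0.05 [-0.53  0.36 -0.25  1.08  0.33  1.9  -0.64]
-0.3 -0.05 [-0.44  0.28 -0.23  1.37  0.31  1.67 -0.61]
-0.3 -0.05 [-0.32  0.21 -0.2   1.52  0.31  1.56 -0.49]
-0.3 -0.05 [-0.17  0.24 -0.14  1.8   0.35  1.2  -0.39]
-0.3 0 [-0.53  0.46 -0.21  0.94  0.35  1.93 -0.58]
-0.3 0 [-0.44  0.37 -0.2   1.25  0.33  1.69 -0.56]
-0.3 0 [-0.32  0.31 -0.17  1.4   0.32  1.57 -0.46]
-0.3 0 [-0.17  0.33 -0.12  1.68  0.35  1.23 -0.36]
-0.5 -0.05 [-0.64  0.44 -0.22  1.02  0.49  2.02 -0.66]
-0.5 -0.05 [-0.58  0.36 -0.18  1.33  0.45  1.78 -0.67]
-0.5 -0.05 [-0.47  0.27 -0.15  1.5   0.46  1.65 -0.59]
-0.5 -0.05 [-0.31  0.29 -0.1   1.79  0.52  1.29 -0.56]
-0.5 0 [-0.64  0.54 -0.18  0.88  0.51  2.04 -0.59]
-0.5 0 [-0.57  0.45 -0.15  1.2   0.47  1.79 -0.62]
-0.5 0 [-0.46  0.36 -0.13  1.38  0.47  1.66 -0.55]
-0.5 0 [-0.31  0.38 -0.08  1.67  0.52  1.3  -0.53]
-0.8 -0.05 [-1.09  0.58  0.42  1.    0.46  2.07 -0.49]
-0.8 -0.05 [-0.67  0.49 -0.2   1.28  0.66  1.96 -0.75]
-0.8 -0.05 [-0.61  0.4  -0.13  1.47  0.66  1.81 -0.71]
-0.8 -0.05 [-0.51  0.42 -0.03  1.77  0.71  1.44 -0.77]
-0.8 0 [-1.09  0.71  0.62  0.85  0.36  2.06 -0.35]
-0.8 0 [-0.67  0.58 -0.15  1.15  0.69  1.96 -0.67]
-0.8 0 [-0.6   0.48 -0.09  1.35  0.68  1.81 -0.64]
-0.8 0 [-0.5   0.5  -0.01  1.65  0.71  1.45 -0.71]
```

Run:
```python
from h import *
grip(.010)
ctrl.move_straight([.6538,-.0049,.0865],feed=.06)
ctrl.move_straight([.6538,-.0049,.0787],feed=.04,contact_N=33); print(round(current_t(),2),current_tcp_pos(),current_contact_force())
ctrl.move_straight([.6538,-.0049,.18],feed=.25)
grip(0.0)
phi=.8; K=W(-.102,.018,.16); d=W(0,.86,-.5)-W(0,0,0)
print(K,current_t())
a=K-d*.035
ctrl.move_to(tcp(a,phi),ori(phi).as_rotvec()); print(round(current_t(),2),current_tcp_pos())
cam("wrist","k1"); c=cam("scene"); cv2.imwrite("pics/k1s.png",cv2.resize(c["image"][120:290,190:380],None,fx=3.5,fy=3.5,interpolation=cv2.INTER_CUBIC))
```

```text
28.94 [ 0.6547495  -0.00482898  0.08332146] [-4.68746117 -0.9105004  10.47225191]
[0.49986474 0.09516561 0.16      ] 30.0083
30.76 [0.50138436 0.0795345  0.16346503]
```

View pics/k1.png

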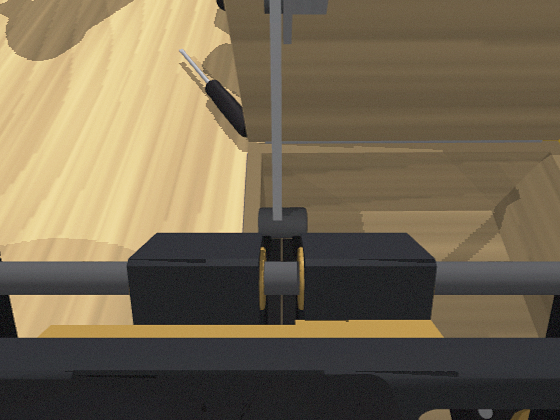

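View pics/k1s.png

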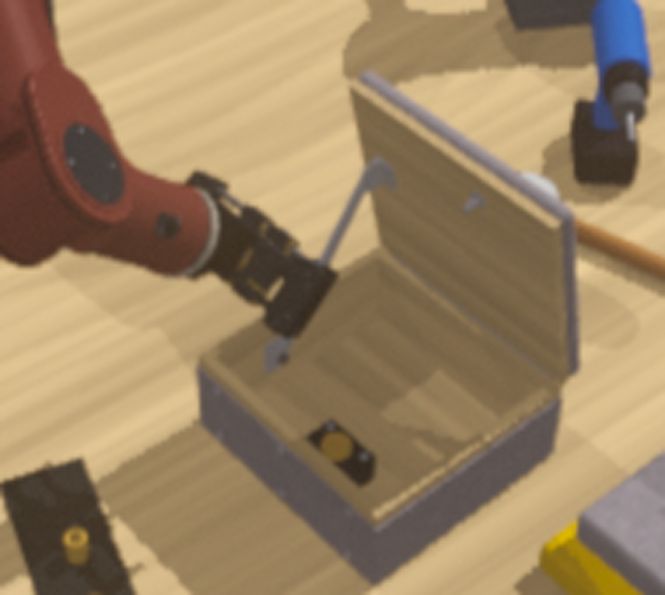

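Run:
```python
from h import *
phi=.8; K=W(-.102,.018,.16); d=W(0,.86,-.5)-W(0,0,0)
r=ctrl.move_straight(tcp(K-d*.0,phi),feed=.05,contact_N=2.5); p=np.array(current_tcp_pos()); print(r,round(current_t(),2),p,current_contact_force(),"dist",np.dot(p-tcp(K,phi),d))
r=ctrl.move_straight(tcp(K+d*.024,phi),feed=.05,contact_N=20); print(r,round(current_t(),2),current_tcp_pos(),current_contact_force())
cam("wrist","k2"); c=cam("scene"); cv2.imwrite("pics/k2s.png",cv2.resize(c["image"][120:290,190:380],None,fx=3.5,fy=3.5,interpolation=cv2.INTER_CUBIC))
```

```text
False 31.71 [0.49905281 0.10968542 0.14573234] [ 0.39678825  0.1198782  -0.64164511] dist -0.00014785903739416515
False 32.33 [0.49855401 0.12689294 0.13151596] [  0.42413903 -12.04853399  -7.10991948]
```

View pics/k2.png

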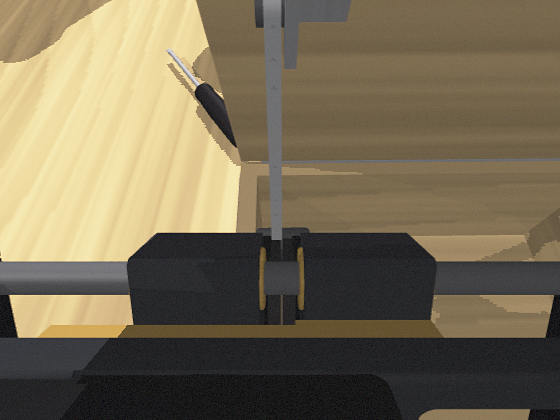

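View pics/k2s.png

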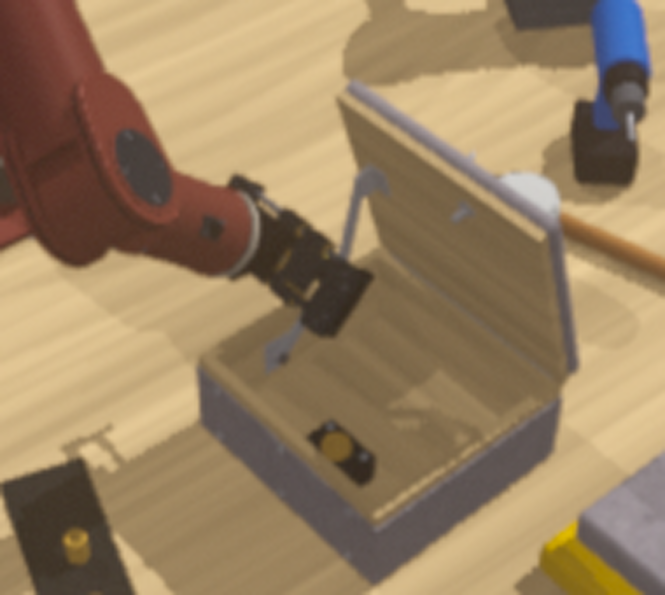

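Run:
```python
from h import *
phi=.8; 
ctrl.move_straight(tcp(W(-.102,-.03,.20),phi),feed=.3)
ctrl.move_straight(tcp(W(-.09,-.05,.43),phi),feed=.4)
print(round(current_t(),2))
c=cam("top"); cv2.imwrite("pics/t3.png",cv2.resize(c["image"][120:260,210:340],None,fx=4,fy=4,interpolation=cv2.INTER_CUBIC))
c=cam("scene"); cv2.imwrite("pics/k3s.png",cv2.resize(c["image"][120:290,190:380],None,fx=3.5,fy=3.5,interpolation=cv2.INTER_CUBIC))
for tip,ph in ((W(-.06,.08,.47),0.),(W(-.04,.2,.43),-.4),(W(-.04,.2,.33),-.4),(W(-.04,.1,.32),-.4),(W(-.04,-.075,.139),-.4)):
    j=planner.inverse_kinematics(tcp(tip,ph),ori(ph).as_rotvec()); print(None if j is None else np.round(j,2))
# predicted lid free-edge outer corner by angle, top cam px, at console x=0
ct=cam("top")
for th in (1.36,1.3,1.25,1.2,1.15,1.1,1.0):
    f=lambda x,r,t: W(x,.125-r*np.cos(th)+t*np.sin(th),.11+r*np.sin(th)+t*np.cos(th))
    print(th,[((proj(ct,f(x,.25,t))-[210,120])*4).round() for x in(.135,-.135) for t in (0,.029)],[((proj(c,f(x,.25,t))-[190,120])*3.5).round() for x in(.135,-.135) for t in (0,)])
```

```text
33.59
[ 0.1   0.19 -0.58  1.17  0.1   1.81 -0.39]
[-0.52  0.43 -0.34  0.99  0.46  2.   -0.66]
[-0.07  0.61 -1.11  1.18  0.77  1.98 -0.94]
[ 0.01  0.4  -0.84  1.35  0.59  1.79 -0.73]
[ 0.05  0.31 -0.47  1.76  0.54  1.29 -0.55]
1.36 [array([149.,  67.]), array([106.,  67.]), array([166., 474.]), array([122., 476.])] [array([547., 222.]), array([343.,  77.])]
1.3 [array([172.,  67.]), array([129.,  67.]), array([189., 473.]), array([145., 475.])] [array([535., 233.]), array([332.,  86.])]
1.25 [array([190.,  68.]), array([148.,  67.]), array([208., 473.]), array([165., 474.])] [array([525., 242.]), array([322.,  94.])]
1.2 [array([208.,  68.]), array([166.,  67.]), array([226., 472.]), array([184., 474.])] [array([515., 252.]), array([313., 103.])]
1.15 [array([226.,  69.]), array([185.,  67.]), array([244., 471.]), array([203., 473.])] [array([505., 262.]), array([303., 112.])]
1.1 [array([243.,  70.]), array([203.,  68.]), array([261., 470.]), array([221., 472.])] [array([495., 272.]), array([294., 121.])]
1.0 [array([275.,  73.]), array([239.,  69.]), array([294., 469.]), array([257., 470.])] [array([476., 294.]), array([277., 140.])]
```

View pics/t3.png

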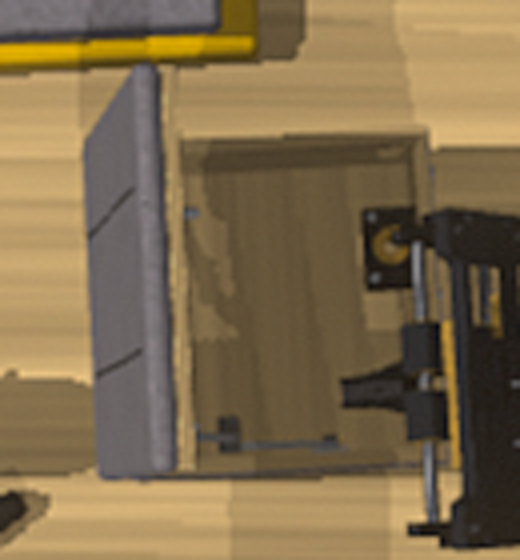

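View pics/k3s.png

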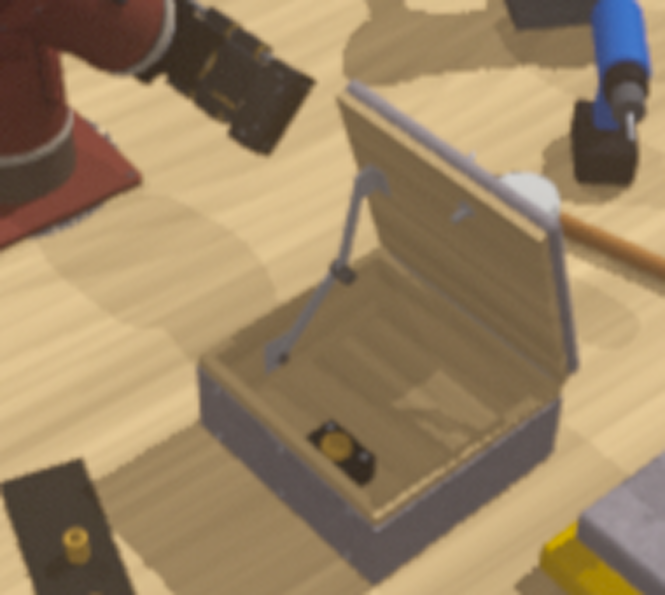

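Run:
```python
from h import *
ctrl.move_to(tcp(W(-.06,.06,.48),0.),ori(0.).as_rotvec()); print(round(current_t(),2),np.round(current_joint_pos(),2))
ph=-.4
ctrl.move_to(tcp(W(-.04,.2,.43),ph),ori(ph).as_rotvec()); print(round(current_t(),2),np.round(current_joint_pos(),2))
ctrl.move_straight(tcp(W(-.04,.165,.315),ph),feed=.2); print(round(current_t(),2),current_tcp_pos(),np.round(current_joint_pos(),2),current_contact_force())
c=cam("scene"); cv2.imwrite("pics/l1s.png",cv2.resize(c["image"][60:290,190:410],None,fx=2.6,fy=2.6,interpolation=cv2.INTER_CUBIC))
```

```text
34.53 [ 0.11  0.18 -0.55  1.16  0.1   1.83 -0.35]
35.21 [-0.35  0.48 -0.66  0.98  0.59  2.05 -0.73]
35.96 [0.55476407 0.23661732 0.29777173] [-0.22  0.43 -0.67  1.28  0.54  1.81 -0.78] [0.34881363 0.58196147 0.74214919]
```

View pics/l1s.png

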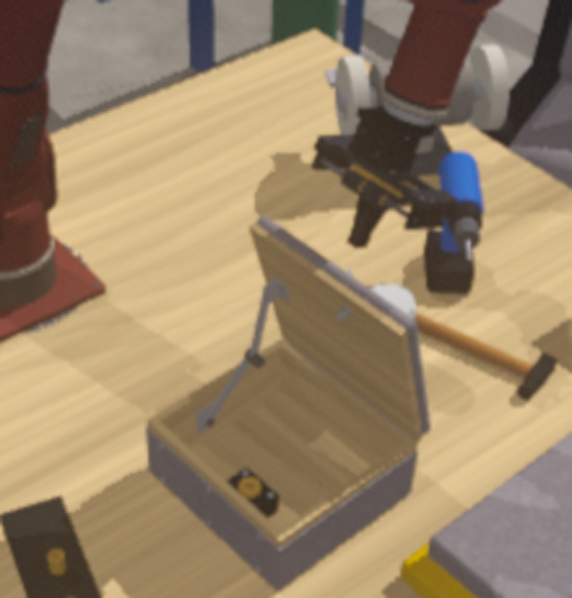

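```bash
cat >> h.py <<'E'
def lidtip(th,ph,x=-.04,r=.2,push=0.):
    n=np.array([np.sin(th),np.cos(th)]); xt=np.array([np.cos(ph),np.sin(ph)])
    P=np.array([.125-r*np.cos(th),.11+r*np.sin(th)])+n*(.029+.0095*abs(n@xt)-push)
    return tcp(W(x,P[0],P[1]),ph)
E
python3 - <<'E'
from h import *
ph=-.4
print(lidtip(1.3,ph),lidtip(1.1,ph))
a=lidtip(1.3,ph)
r=ctrl.move_straight([a[0],a[1],a[2]],feed=.08,contact_N=3); print(r,round(current_t(),2),current_tcp_pos(),current_contact_force())
for th in (1.15,1.0):
    r=ctrl.move_straight(lidtip(th,ph),feed=.1,contact_N=25); print(th,r,round(current_t(),2),(np.array(current_tcp_pos())-lidtip(th,ph)).round(4),np.round(current_contact_force(),1))
c=cam("scene"); cv2.imwrite("pics/l2s.png",cv2.resize(c["image"][60:290,190:410],None,fx=2.6,fy=2.6,interpolation=cv2.INTER_CUBIC))
E
```

```text
[0.55733853 0.17908273 0.29357797] [0.55959425 0.13811098 0.28529005]
False 36.89 [0.55720183 0.17948734 0.29359549] [-0.44649003 -0.60954636 -0.05205386]
1.15 False 37.36 [-0.0001 -0.0004  0.    ] [ 0.2  0.8 -0.3]
1.0 False 37.83 [-0.0001 -0.0008 -0.0001] [ 0.3  1.2 -0.3]
```

View pics/l2s.png

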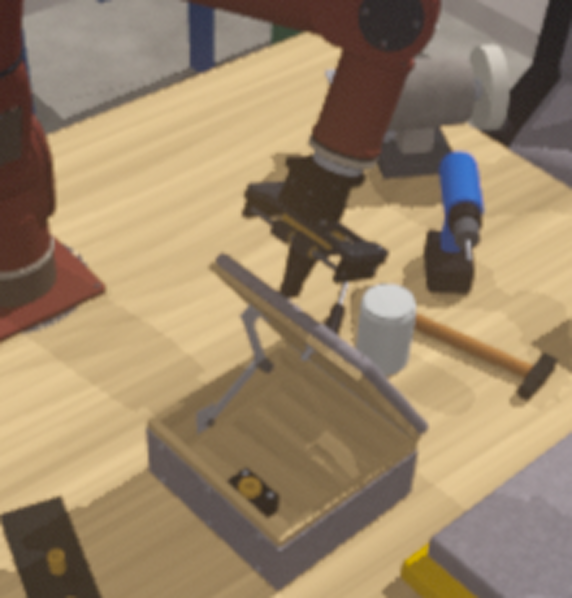

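Run:
```python
from h import *
ph=-.4
for th in (.85,.7,.55,.4,.27,.14,.05):
    r=ctrl.move_straight(lidtip(th,ph),feed=.1,contact_N=25); print(th,r,round(current_t(),2),(np.array(current_tcp_pos())-lidtip(th,ph)).round(4),np.round(current_contact_force(),1))
    if r: break
cam("wrist","l3");c=cam("scene"); cv2.imwrite("pics/l3s.png",cv2.resize(c["image"][60:290,190:410],None,fx=2.6,fy=2.6,interpolation=cv2.INTER_CUBIC))
```

```text
0.85 False 38.34 [-0.0001 -0.0009 -0.0002] [0.4 1.4 0.4]
0.7 False 38.81 [-0.0002 -0.0006 -0.0002] [1.  1.3 0.3]
0.55 False 39.27 [-0.0002 -0.0003 -0.0001] [-0.6 -0.3  0.4]
0.4 False 39.74 [-0.0002 -0.     -0.    ] [-0.3  0.4  0.4]
0.27 False 40.14 [-0.0002 -0.0001 -0.0001] [-1.4 -0.8 -0.2]
0.14 False 40.54 [-0.0003 -0.0002 -0.0003] [-0.4  0.9  0.9]
0.05 False 40.87 [-0.0003 -0.0001 -0.0003] [-0.5  0.4 -1. ]
```

View pics/l3s.png

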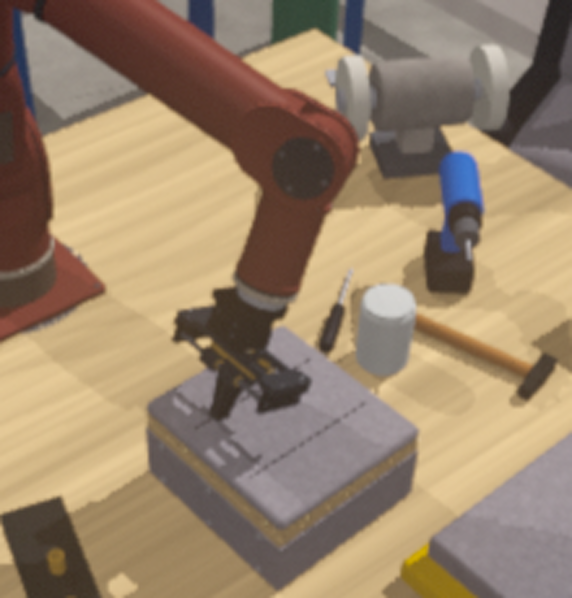

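Run:
```python
from h import *
ph=-.4
a=lidtip(0,ph)
for dz in (0,-.003,-.006,-.009,-.012):
    r=ctrl.move_straight(a+[0,0,dz],feed=.04,contact_N=22); p=np.array(current_tcp_pos()); print(dz,r,round(current_t(),2),(p-a).round(4),np.round(current_contact_force(),1))
    if r or current_contact_force()[2]>18: break
ctrl.sleep(.3); print(current_contact_force(),current_tcp_pos())
```

```text
0 False 41.36 [ 0.0001  0.0001 -0.    ] [0.  1.4 1.2]
-0.003 False 41.61 [ 0.0004  0.0001 -0.0009] [-5.8  1.4 16.8]
-0.006 False 41.86 [ 0.0005  0.     -0.0013] [-12.6   3.   36.3]
[-12.99059837   1.87491731  36.60174555] [ 0.56784941 -0.00219217  0.12244743]
```

Run:
```python
from h import *
ph=-.4
a=lidtip(0,ph)
ctrl.move_straight(a+[0,.03,.12],feed=.15); ctrl.move_straight(a+[-.05,.06,.3],feed=.3); ctrl.sleep(.2)
print(round(current_t(),2),current_contact_force())
c=cam("scene"); cv2.imwrite("pics/f1.png",cv2.resize(c["image"][150:300,220:370],None,fx=4,fy=4,interpolation=cv2.INTER_CUBIC))
c=cam("scene")
for n,p in (("lidtop",.139),("lid under/rim",.11)):
    print(n,[((proj(c,W(x,y,p))-[220,150])*4).round() for x,y in((-.135,-.125),(.135,-.125),(.135,.125))])
cam("top","f2")
```

```text
44.16 [ 0.29262685 -0.670221   -0.52834985]
lidtop [array([ 99., 255.]), array([304., 442.]), array([521., 292.])]
lid under/rim [array([100., 278.]), array([303., 464.]), array([517., 315.])]
```

View pics/f1.png

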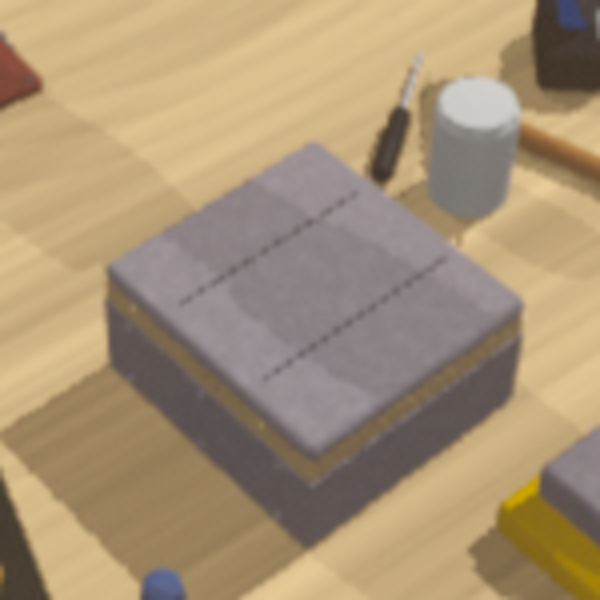

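View pics/f2.png

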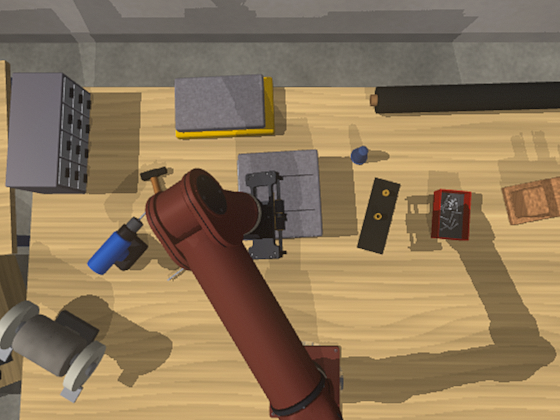

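Run:
```python
from h import *
print(current_dq()); ticket.close_job(); print(current_t())
```

```text
[-0.00072593 -0.0031578  -0.00128781 -0.00753494  0.00041422  0.00045278
  0.00214553]
the job is handed in; nothing more can be done
the job is handed in; nothing more can be done
```

I pressed the bush home, broke the stay at its knee, lowered the lid gently and handed the job in at about 44 s of the 62 s allowed. The robot was clear of everything when I did. No verdict was reported.

**Bush:** Its head measured 30.5 mm in the camera image, so it was the right one. I gripped it by the head, set it about 13 to 15 mm into the bore, then pressed it from above. It came to a firm stop at the height expected for home, in two presses: about 20 N held, then a second one set to stop at 33 N. The wrist view put the top of its head at about 104.5 mm against 104 mm for flush.

**Stay:** The picture shows it clearly bent, with the lid still up at about 1.30 rad.

**Lid:** I lowered it at roughly 0.3 to 0.4 rad/s and then pressed it to a hard stop at about 36 N. The stop was 1 mm below the computed shut height, within calibration error. The last scene picture shows no gap at the rim. The pin in the bush cannot be seen with the lid closed; I infer it from the lid shutting fully.

**What disagreed:**
- **Fingertips:** they sat about 20 mm short of the reported TCP. My first grasp therefore closed just above the bush. I measured the offset by touching the top of the bush, corrected for it, and the bush was not moved.
- **Force readings:** they were near zero while the bush was in the gripper in the bore, where I expected rib resistance. The presses from above did show force.
- **Other objects:** the other things on the bench look untouched in the last pictures. I did not measure them, and the arm hides part of the mallet and screwdriver in the top view.

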